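# Get the key fob out from behind the mug and flashlight

### The job

The car key fob is hemmed in behind the mug and the flashlight on the metal entry tray. First stand both of them on the rubber mat, then, with both still on the mat, lay the fob flat, buttons up, in the red key dish, and only then put the mug back upright in the middle of its cork coaster and the flashlight back on its head in the middle of the blue pad. Set each thing down rather than dropping it, and leave the cleat buckle, the wax tin and the boot brush where they are.

Things in the scene. Friction and masses are not known exactly. Their poses are not given: they have to be found in the camera images.
- mug: Green ceramic mug on the cork coaster at the start: straight round body 66 mm across, 85 mm high, wall 4 mm, about 0.25 kg. Origin at the centre of its underside, z up; its handle sticks out to its own +y (36 mm beyond the body, 10 mm thick), so grip it across its x, outside the body. At the start the handle points roughly to the robot.
- flashlight: Yellow plastic flashlight standing on its head (lens down) on the blue pad at the start: head 46 mm across up to 26 mm high, narrowing to a round barrel 34 mm across from 42 to 100 mm high, black rubber tail switch on top (105 mm in all), about 0.16 kg. Origin at the centre of its underside, z up along the barrel.
- fob: Black plastic car key fob lying flat on the tray floor behind (beyond, as seen from the robot) and between mug and flashlight: 58 mm along its x, 34 mm along its y, 14 mm thick, a red and a grey button on top, about 0.06 kg. Origin at the centre of its underside, z up. Mug and flashlight stand too close for a gripper to come down on it.
- coaster: Round cork coaster, the mug's place, fixed on the tray floor: 72 mm across, 4 mm thick. Origin at the centre of its underside, z up. The fixed metal tray is 170 by 250 mm, its floor 4 mm and its rim 12 mm above the bench. Coaster and pad lie side by side on it, centres 116 mm apart; which is left varies.
- blue_pad: Square blue plastic pad, the flashlight's place, fixed on the tray floor: 68 mm by 68 mm, 4 mm thick. Origin at the centre of its underside, z up.
- rubber_mat: Dark ribbed rubber mat, the side area, fixed on the bench to one side of the tray: 240 mm along its x, 150 mm along its y, 5 mm thick. Origin at the centre of its underside, z up.
- key_dish: Red enamelled key dish, a shallow open rectangular dish fixed on the bench on the other side of the tray: 160 mm along its x, 130 mm along its y outside, walls 4 mm thick and 14 mm high, floor 4 mm thick. Origin at the centre of its underside, z up.
- cleat_buckle: Steel ice cleat buckle, a flat rectangular frame 60 mm by 44 mm, 8 mm thick, lying loose on the bench. Bystander. Origin at the centre of its underside.
- wax_tin: Round boot wax tin, brass with a dark brown lid, 74 mm across, 27 mm high, loose on the bench. Bystander. Origin at the centre of its underside.
- boot_brush: Wooden boot brush lying on its white bristle block, 50 mm along its x, 120 mm along its y, 38 mm high, loose on the bench. Bystander. Origin at the centre of its underside.

How it is judged:
On the way, in this order (a step that is already met when the one before it is completed fails the run):
1. mug and flashlight both stand upright and released on the rubber mat, the fob not yet fetched (within 50 mm of its start) (x of mug in the frame of rubber_mat between -0.12 and 0.12 m and y of mug in the frame of rubber_mat between -0.075 and 0.075 m and z of mug in the frame of rubber_mat between 0.001 and 0.011 m and angle between each of mug, flashlight's own z axis and vertical below 0.12 rad and linear speed of each of mug, flashlight below 0.03 m/s and contact force between each of mug, flashlight and the fingers below 0.2 N and x of flashlight in the frame of rubber_mat between -0.12 and 0.12 m and y of flashlight in the frame of rubber_mat between -0.075 and 0.075 m and z of flashlight in the frame of rubber_mat between 0.001 and 0.011 m and distance of fob from where it was at the start of the episode below 0.05 m), for 0.2 s.
2. the fob lies flat and released in the key dish while mug and flashlight still stand on the mat (x of fob in the frame of key_dish between -0.06 and 0.06 m and y of fob in the frame of key_dish between -0.05 and 0.05 m and z of fob in the frame of key_dish below 0.009 m and angle between each of fob, mug, flashlight's own z axis and vertical below 0.12 rad and linear speed of each of fob, mug, flashlight below 0.03 m/s and contact force between each of fob, mug, flashlight and the fingers below 0.2 N and x of mug in the frame of rubber_mat between -0.12 and 0.12 m and y of mug in the frame of rubber_mat between -0.075 and 0.075 m and z of mug in the frame of rubber_mat between 0.001 and 0.011 m and x of flashlight in the frame of rubber_mat between -0.12 and 0.12 m and y of flashlight in the frame of rubber_mat between -0.075 and 0.075 m and z of flashlight in the frame of rubber_mat between 0.001 and 0.011 m), for 0.2 s.
At the end, for the whole second after the job is handed in: The fob lies flat (buttons up) in the key dish; the mug stands upright on the cork coaster and the flashlight on its head on the blue pad, each within 14 mm of the middle; all released and at rest (x of fob in the frame of key_dish between -0.06 and 0.06 m and y of fob in the frame of key_dish between -0.05 and 0.05 m and z of fob in the frame of key_dish below 0.009 m and angle between fob's own z axis and vertical below 0.12 rad and linear speed of each of fob, mug, flashlight below 0.03 m/s and contact force between each of fob, mug, flashlight and the fingers below 0.2 N and horizontal distance between mug and coaster below 0.014 m and z of mug in the frame of coaster between 0.001 and 0.009 m and angle between each of mug, flashlight's own z axis and vertical below 0.1 rad and horizontal distance between flashlight and blue_pad below 0.014 m and z of flashlight in the frame of blue_pad between 0.001 and 0.009 m); the robot touches nothing.
It fails at once if the cleat buckle moved by more than 25 mm (distance of cleat_buckle from where it was at the start of the episode above 0.025 m).
It fails at once if the wax tin moved by more than 25 mm (distance of wax_tin from where it was at the start of the episode above 0.025 m).
It fails at once if the boot brush moved by more than 25 mm (distance of boot_brush from where it was at the start of the episode above 0.025 m).
It fails at once if the mug, the flashlight or the fob dropped from more than about 20 mm ((contact force between mug and anything else below 0.02 N and linear speed of mug above 0.6 m/s) or (contact force between flashlight and anything else below 0.02 N and linear speed of flashlight above 0.6 m/s) or (contact force between fob and anything else below 0.02 N and linear speed of fob above 0.6 m/s)).
It also fails if it takes over 141 s, if anything falls off the work surface, if the arm or the gripper's body presses on something with over 40 N, if the wrist force passes 120 N, or if a joint passes its speed limit or range.

### The arm

A 7-joint arm with a two-finger parallel gripper is mounted at the origin on the work surface. World frame = base frame: x ahead of the robot, y to its left, z up, the work surface at z = 0. Lengths are in m, angles in rad, forces in N, time in s.
With the tool pointing down it reaches from about 0.425 to 0.8 m from the base axis. Payload 8.3 kg.
Tool frame: the origin (TCP) lies at the very end of the fingers, on their centre line; the grasp point (between the pads) lies 19 mm behind it; z points along the fingers, y is the direction in which the jaws open and shut (so a half turn about z gives the same grasp; the last joint's range is limited). The gripper opens to 85 mm and grips with 20 to 120 N. Pads are 22 mm wide; open, the fingers measure 114 mm over their backs; the gripper's body (76 mm by 85 mm) begins 54 mm behind the grasp point. The pads swing forward as they close: fully open they stand 13 mm farther back than shut.
Start: joints at [-1.382, 0.383, 0.016, 1.37, -0.006, 1.388, -0.046], TCP at [0.156, 0.605, 0.231] pointing down, gripper open.
Joint ranges: [-2.95, 2.95], [-0.25, 2.06], [-1.52, 1.56], [0.18, 2.33], [-1.44, 4.58], [0.02, 2.06], [-3.01, 3.01]. Speed limits (rad/s): [2.39, 2.39, 3.01, 3.01, 3.14, 3.14, 3.14].

### API

Orientations are given as [roll, pitch, yaw] about the fixed x, y, z axes, in that order (R = Rz(yaw) Ry(pitch) Rx(roll)).
In Python, from station import r gives the robot as it stands.
- The arm moves only by the shell command python3 -m creep 'ROWS' [FORCE]. ROWS is JSON, a list of rows, each a list of 5 numbers: the shift along the world's x, y, z in units of 25 cm (1.0 is 25 cm), then the turn about the world's z in units of 2 rad (1.0 is 2 rad), then the closure in counts, from 0 (fully open) to 255 (shut). A call has exactly 10 rows; each row is the pose to reach, as a shift and turn from the pose commanded when the call began; what a row does not reach only later rows make up. A row lasts 1/12 s, in which the tool goes at most 41.7 mm and 7.16 degrees, less where a joint would pass 70% of its speed; a pose out of reach is approached as far as the arm can. A call with a number of a shift or a turn outside -1 to 1 is refused whole. A call with a gripper value outside its range is refused whole. The fingers move at their own pace and stop on an object; FORCE is the grip in N (left out, the last holds). Time passes only in rows, so rows that repeat a pose let the fingers close, or fill a call up. It gives the time, the measured TCP pose, the force and the opening at its end, in the units of the state.
- r.read_state(): the state, without advancing time (a new reading comes with each control period).
- r.get_image(name): name is "scene" or "top" or "wrist"; returns (picture, depth): 400x640x3 uint8, red, green, blue; 400x640 float32, m along the optical axis (not along the pixel's ray), 0 where there is no reading.
- r.calibration(name): a dict with "vfov" (degrees; the focal length in pixels is half the picture's height over the tangent of half this angle, whatever the lens; pixels are square), "cx", "cy" (the principal point, pixels), "T" (4x4, takes a point from camera to world coordinates). Camera axes: x right, y up, looking along -z (the intrinsics and any distortion apply to the point x, -y, -z); pixel columns grow to the right and rows downward; lengths in m; the calibration is good to about 2 mm. A picture is of the moment at which its call begins: read the wrist's pose just before it. calibration takes no time and is no camera call; for the wrist camera it gives the pose at the moment of the call.
- r.sign_off(): hands the job in, once; it reports no verdict.
Trained networks look in the newest picture that a camera, given by its name, has taken for a name from the list of things; names that differ only in an ending like _2 or _b are one class to them, and where a whole thing is asked for, a point or a joint stands for the part that bears it (a point fixed in the world has none). Each returns a list of dicts, best first, with "p" (0 to 1); they miss things now and then, are a little off and sometimes report something else, mostly with a low value. They report only what shows in the picture. A call takes as long as a camera call.
- r.masks_of(target, camera): "region" (400x640 bool, what is visible of it) and "centre" ([column, row] as shares, 0 to 1, of the picture: columns of its width, rows of its height, amid what is visible of it).
- r.spot_point(target, camera): "centre" ([column, row] as shares, 0 to 1, of the picture: columns of its width, rows of its height: a listed point, or the origin of a listed thing).
The state is a dict: "t": time; "qpos": joint angles; "joint_velocities": joint speeds; "joint_efforts": joint torques, N m; "tcp_pos": TCP position; "eef_rot": TCP orientation; "ft_force": force on the tool from outside, world axes, zero at the start; "ft_torque": the same for the moment, N m; "gripper_width": opening from 0.0 (shut) to 1.0 (fully open).
Only numpy, scipy, OpenCV 4.12 (cv2) and the standard library are available. Lean on these libraries where they do the work, as an engineer would, in place of code of your own. Each camera call takes 0.05 s, during which the arm holds its last target. There are 200 camera calls.

## Working session

There is one attempt and no reset: what is moved stays moved. The work goes in short steps, Python scripts to look and compute and a shell command to move; the robot and the scene stay as the last step left them, time stands still between calls to the robot, and variables do not carry over. Pictures are saved under pics/ and viewed, about 12 in all and at most 16, crops included, and the job is handed in when it is done.

```bash
ls; mkdir -p pics; cat > h.py <<'E'
import numpy as np, cv2
from station import r
def uv2w(cam,u,v,d=None,z=None,c=None):
    c=c or r.calibration(cam); T=np.array(c["T"]); f=200/np.tan(np.radians(c["vfov"])/2)
    ray=np.array([(u-c["cx"])/f,-(v-c["cy"])/f,-1.0])
    if d is not None: p=ray*d; return T[:3,:3]@p+T[:3,3]
    w=T[:3,:3]@ray; return T[:3,3]+w*(z-T[2,3])/w[2]
def cloud(cam,depth,mask=None):
    c=r.calibration(cam); T=np.array(c["T"]); f=200/np.tan(np.radians(c["vfov"])/2)
    m=depth>0
    if mask is not None: m&=mask
    v,u=np.nonzero(m); d=depth[v,u]
    p=np.stack([(u-c["cx"])/f*d,-(v-c["cy"])/f*d,-d],1)
    return p@T[:3,:3].T+T[:3,3]
def save(n,img): cv2.imwrite(f"pics/{n}.png",img[:,:,::-1])
E
python3 - <<'E'
from h import *
s=r.read_state(); print(s["t"],s["tcp_pos"],s["eef_rot"],s["gripper_width"])
img,d=r.get_image("top"); save("top0",img); np.savez("top0",img=img,d=d)
c=r.calibration("top"); print(c)
for n in "mug flashlight fob coaster blue_pad rubber_mat key_dish cleat_buckle wax_tin boot_brush".split():
    for m in r.masks_of(n,"top")[:2]:
        P=cloud("top",d,m["region"]); 
        if len(P)==0: print(n,"nodepth");continue
        (cx,cy),wh,a=cv2.minAreaRect(P[:,:2].astype(np.float32))
        print(n,round(m["p"],2),m["region"].sum(),"med",P.mean(0).round(3),"z",np.percentile(P[:,2],[5,50,95]).round(3),"rect",round(cx,3),round(cy,3),np.round(wh,3),round(a,1))
i,_=r.get_image("scene"); save("scene0",i)
E
```

```text
pics
0.0 [0.15554907 0.60478856 0.2302706 ] [-3.13959174e+00  2.85159060e-05  2.88986557e+00] 0.9990038577350135
{'vfov': 52.89903395340341, 'cx': 318.969122865233, 'cy': 199.95822719096222, 'T': array([[ 0.02679034,  0.99011038, -0.13770877,  0.37596063],
       [-0.99963824,  0.02620686, -0.00604871, -0.01402728],
       [-0.00237998,  0.137821  ,  0.99045429,  1.04065173],
       [ 0.        ,  0.        ,  0.        ,  1.        ]])}
mug 0.61 800 med [ 0.603 -0.105  0.05 ] z [0.012 0.049 0.095] rect 0.601 -0.111 [0.114 0.078] 16.5
flashlight 0.8 318 med [0.585 0.011 0.079] z [0.026 0.099 0.114] rect 0.588 0.011 [0.037 0.043] 33.4
fob 0.79 293 med [ 0.636 -0.038  0.018] z [0.012 0.019 0.022] rect 0.637 -0.039 [0.057 0.037] 1.4
coaster 0.46 36 med [ 0.594 -0.071  0.009] z [0.003 0.008 0.013] rect 0.594 -0.071 [0.033 0.009] 14.7
blue_pad 0.84 327 med [0.584 0.016 0.009] z [0.006 0.009 0.012] rect 0.591 0.014 [0.067 0.068] 5.3
blue_pad 0.49 283 med [ 0.636 -0.038  0.019] z [0.015 0.019 0.022] rect 0.636 -0.037 [0.057 0.034] 1.5
rubber_mat 0.58 5327 med [0.47  0.345 0.006] z [0.003 0.006 0.009] rect 0.473 0.347 [0.241 0.153] 10.8
key_dish 0.88 3158 med [ 0.504 -0.353  0.006] z [0.002 0.005 0.015] rect 0.505 -0.352 [0.133 0.16 ] 88.7
cleat_buckle 0.58 280 med [ 0.4   -0.122  0.007] z [-0.     0.008  0.012] rect 0.402 -0.122 [0.062 0.044] 67.6
wax_tin 0.87 647 med [ 0.405 -0.003  0.028] z [0.025 0.028 0.031] rect 0.406 -0.003 [0.068 0.071] 64.7
wax_tin 0.32 292 med [ 0.637 -0.038  0.018] z [0.014 0.019 0.022] rect 0.639 -0.037 [0.062 0.035] 0.4
boot_brush 0.76 1000 med [0.392 0.124 0.037] z [0.034 0.039 0.042] rect 0.391 0.128 [0.052 0.127] 3.1
```

View pics/top0.png

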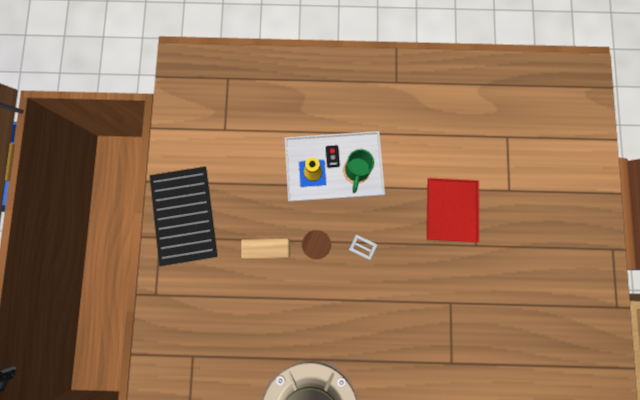

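View pics/scene0.png

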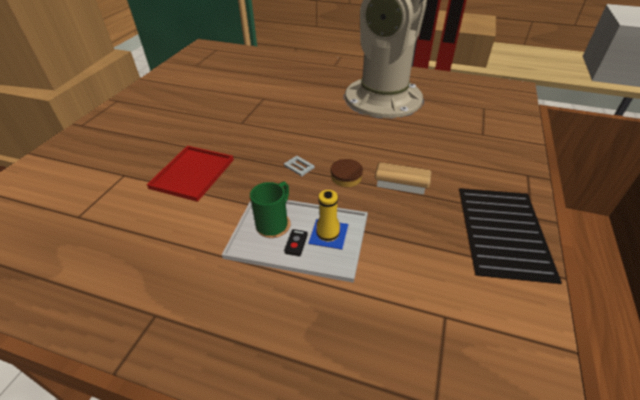

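The top picture shows the tray (285–383, 133–200) with the flashlight (312,168), fob (332,156) and mug (358,165, handle toward the robot). The mat is at left (183,216), the dish at right (453,210), and the bystanders sit below the tray. The networks agree; next I refine the yaws.

```bash
cat >> h.py <<'E'
from scipy.optimize import least_squares
def circ(P,R):
    P=P[:,:2]; f=lambda c:np.hypot(*(P-c[:2]).T)-R
    return least_squares(f,P.mean(0),loss="soft_l1",f_scale=0.002).x
def axis_deg(rect):
    b=cv2.boxPoints(rect); e=b[1]-b[0]; g=b[2]-b[1]; e=e if np.hypot(*e)>np.hypot(*g) else g
    return np.degrees(np.arctan2(e[1],e[0]))%180
E
python3 - <<'E'
from h import *
z=np.load("top0.npz"); img,d=z["img"],z["d"]
P=cloud("top",d); full=np.zeros(d.shape+(3,)); full[d>0]=P
X,Y,Z=full.transpose(2,0,1)
sel=(abs(X-.6)<.08)&(abs(Y+.1)<.06)&(Z>.085)
print("mug ring",circ(full[sel],.031),sel.sum(),np.median(Z[sel]))
sel=(abs(X-.59)<.06)&(abs(Y-.01)<.04)&(Z>.1); print("fl top",full[sel].mean(0),sel.sum())
sel=(abs(X-.6)<.13)&(abs(Y+.05)<.17)&(img.min(2)>170)&(Z<.03)
R=cv2.minAreaRect(full[sel][:,:2].astype(np.float32)); print("tray",R,axis_deg(R))
for n in ("rubber_mat","key_dish","fob"):
    m=r.masks_of(n,"top")
    if m: R=cv2.minAreaRect(cloud("top",d,m[0]["region"])[:,:2].astype(np.float32)); print(n,R,axis_deg(R))
E
```

```text
mug ring [ 0.60353764 -0.10395144] 174 0.09298273615660024
fl top [0.5910003  0.01159298 0.10969801] 167
tray ((0.6123306751251221, -0.04490025341510773), (0.1705518513917923, 0.25247204303741455), 5.428737163543701) 95.42873
rubber_mat ((0.47257423400878906, 0.34667128324508667), (0.24114806950092316, 0.1531783789396286), 10.823343276977539) 10.82334
key_dish ((0.5048903226852417, -0.35167092084884644), (0.13254471123218536, 0.16027230024337769), 88.66825866699219) 178.66826
fob ((0.6365306377410889, -0.03902580961585045), (0.05673990398645401, 0.03734525665640831), 1.4163908958435059) 1.4163903
```

```bash
python3 -m creep '[[0.06,-0.09,0.02,0.01,0],[0.12,-0.18,0.04,0.02,0],[0.18,-0.27,0.06,0.03,0],[0.24,-0.36,0.08,0.04,0],[0.3,-0.44,0.1,0.05,0],[0.36,-0.53,0.12,0.06,0],[0.42,-0.62,0.14,0.07,0],[0.48,-0.7,0.16,0.08,0],[0.54,-0.79,0.18,0.09,0],[0.6,-0.88,0.2,0.1,0]]' 40
python3 -m creep '[[0.06,-0.09,0,0,0],[0.12,-0.18,0,0,0],[0.18,-0.27,0,0,0],[0.24,-0.36,0,0,0],[0.3,-0.44,0,0,0],[0.36,-0.53,0,0,0],[0.42,-0.62,0,0,0],[0.48,-0.7,0,0,0],[0.54,-0.79,0,0,0],[0.6,-0.88,0,0,0]]'
python3 -m creep '[[0.06,-0.09,0,0,0],[0.12,-0.18,0,0,0],[0.18,-0.27,0,0,0],[0.24,-0.36,0,0,0],[0.3,-0.44,0,0,0],[0.35,-0.53,0,0,0],[0.4,-0.62,0,0,0],[0.45,-0.7,0,0,0],[0.45,-0.79,0,0,0],[0.45,-0.8,0,0,0]]'
python3 - <<'E'
from h import *
s=r.read_state(); print(s["t"],s["tcp_pos"],s["eef_rot"])
img,d=r.get_image("wrist"); save("w1",img); np.savez("w1",img=img,d=d)
E
```

```text
t: 1.58
tcp_pos: [0.3062, 0.3842, 0.2817]
eef_rot: [3.141, 0.0, 3.091]
ft_force: [1.0, 0.1, -0.0]
gripper_width: 1.001
t: 2.42
tcp_pos: [0.4562, 0.1642, 0.2816]
eef_rot: [3.141, 0.0, 3.09]
ft_force: [1.2, 1.1, -0.6]
gripper_width: 0.997
t: 3.25
tcp_pos: [0.5681, -0.0402, 0.2814]
eef_rot: [-3.139, 0.0, 3.083]
ft_force: [-0.7, -1.0, -1.4]
gripper_width: 0.999
3.25 [ 0.5680672  -0.04015977  0.28135561] [-3.13890726e+00  1.60057370e-04  3.08346011e+00]
```

View pics/w1.png

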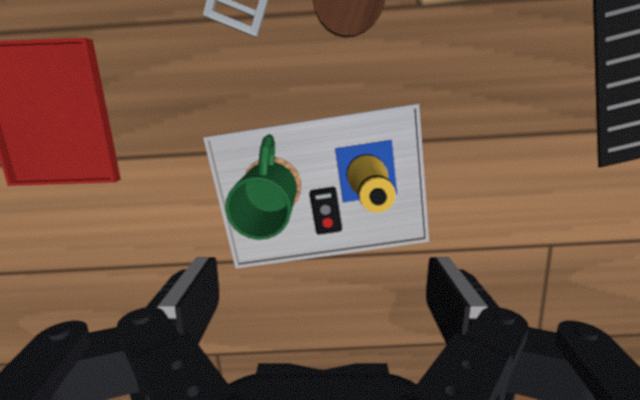

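The wrist view shows the mug (260,205) with its handle up at (267,150), the fob (325,210), and the flashlight (375,190) on the blue pad.

```bash
python3 - <<'E'
from h import *
z=np.load("w1.npz"); img,d=z["img"],z["d"]
P=cloud("wrist",d); full=np.zeros(d.shape+(3,)); full[d>0]=P
X,Y,Z=full.transpose(2,0,1); I=img.astype(int)
g=(I[...,1]>I[...,0]+25)&(I[...,1]>I[...,2]+10)&(abs(Y+.1)<.09)&(abs(X-.6)<.12)
s=g&(Z>.087)&(Z<.11); c=circ(full[s],.031); print("ring",c,s.sum(),np.median(Z[s]))
rr=np.hypot(X-c[0],Y-c[1]); s=g&(rr>.04)&(Z>.02)&(Z<.11); h=full[s]; print("handle",h.mean(0),len(h),"ang",np.degrees(np.arctan2(h[:,1].mean()-c[1],h[:,0].mean()-c[0])))
s=(Z>.1)&(abs(X-.59)<.05)&(abs(Y-.012)<.04); R=cv2.minEnclosingCircle(full[s][:,:2].astype(np.float32));print("fl top",full[s].mean(0),R,s.sum())
b=(I[...,2]>I[...,0]+40)&(I[...,2]>I[...,1]+20)&(abs(Y)<.08)&(abs(X-.6)<.1); R=cv2.minAreaRect(full[b][:,:2].astype(np.float32)); print("pad",R,np.median(Z[b]))
s=(Z<.03)&(I.max(2)<80)&(abs(X-.637)<.05)&(abs(Y+.038)<.04); R=cv2.minAreaRect(full[s][:,:2].astype(np.float32)); print("fob dark",R,axis_deg(R),np.median(Z[s]))
m=r.masks_of("fob","wrist")[0]; R=cv2.minAreaRect(full[m["region"]&(d>0)][:,:2].astype(np.float32)); print("fob",m["p"],R,axis_deg(R))
E
```

```text
ring [ 0.60101316 -0.1041709 ] 808 0.09132319230676342
handle [ 0.54854824 -0.0943553   0.06687641] 348 ang 169.40310596937326
fl top [0.56222158 0.00871659 0.33470303] ((0.5724416375160217, 0.0029665285255759954), 0.03589004650712013) 21064
pad ((0.5888111591339111, 0.013098165392875671), (0.06780267506837845, 0.06801804900169373), 5.552161693572998) 0.00687495673164959
fob dark ((0.6244907379150391, -0.0433376207947731), (0.06415337324142456, 0.07380038499832153), 89.57852935791016) 179.57854 0.016536334174851924
fob 0.81 ((0.637515127658844, -0.03840387985110283), (0.06504514068365097, 0.03724999353289604), 5.517488956451416) 5.51749
```

```bash
python3 -m creep '[[0.02,-0.04,-0.05,0,0],[0.04,-0.08,-0.1,0,0],[0.06,-0.12,-0.15,0,0],[0.08,-0.16,-0.2,0,0],[0.1,-0.2,-0.25,0,0],[0.12,-0.24,-0.29,0,0],[0.13,-0.27,-0.32,0,0],[0.13,-0.276,-0.32,0,0],[0.13,-0.276,-0.32,0,0],[0.13,-0.276,-0.32,0,0]]'
```

```text
t: 4.18
tcp_pos: [0.6009, -0.1036, 0.2018]
eef_rot: [3.141, 0.001, 3.09]
ft_force: [-0.6, 0.4, -0.1]
gripper_width: 0.999
```

```bash
python3 -m creep '[[0,0,-0.1,0,0],[0,0,-0.2,0,0],[0,0,-0.3,0,0],[0,0,-0.38,0,0],[0,0,-0.45,0,0],[0,0,-0.51,0,0],[0,0,-0.56,0,0],[0,0,-0.6,0,0],[0,0,-0.63,0,0],[0,0,-0.63,0,0]]'
python3 -m creep '[[0,0,0,0,60],[0,0,0,0,120],[0,0,0,0,180],[0,0,0,0,255],[0,0,0,0,255],[0,0,0,0,255],[0,0,0,0,255],[0,0,0,0,255],[0,0,0,0,255],[0,0,0,0,255]]' 40
```

```text
t: 5.02
tcp_pos: [0.6001, -0.1032, 0.0426]
eef_rot: [3.141, -0.002, 3.09]
ft_force: [0.1, 0.5, 0.2]
gripper_width: 0.999
t: 5.85
tcp_pos: [0.6017, -0.1043, 0.0452]
eef_rot: [-3.141, 0.003, 3.089]
ft_force: [-0.3, -1.2, 5.6]
gripper_width: 0.759
```

```bash
python3 -c "
from h import *
z=np.load('top0.npz'); P=cloud('top',z['d'])
for y in (.44,.46,.48,.52,.56,.6): s=(abs(P[:,0]-.47)<.1)&(abs(P[:,1]-y)<.01); print(y,s.sum(),P[s][:,2].max() if s.any() else None)"
python3 -m creep '[[0,0,0.02,0,255],[0,0,0.06,0,255],[0,0,0.12,0,255],[0,0,0.2,0,255],[0,0,0.28,0,255],[0,0,0.36,0,255],[0,0,0.44,0,255],[0,0,0.52,0,255],[0,0,0.57,0,255],[0,0,0.57,0,255]]'
```

```text
0.44 563 0.009543543738974813
0.46 592 0.008385699338849584
0.48 81 0.005112519433282392
0.52 0 None
0.56 0 None
0.6 0 None
t: 6.68
tcp_pos: [0.602, -0.104, 0.1897]
eef_rot: [3.142, 0.005, 3.09]
ft_force: [1.0, 0.4, -1.2]
gripper_width: 0.758
```

```bash
python3 -m creep '[[-0.02,0.04,0,0,255],[-0.05,0.12,0,0,255],[-0.09,0.21,0,0,255],[-0.13,0.31,0,0,255],[-0.17,0.41,0,0,255],[-0.21,0.51,0,0,255],[-0.25,0.6,0,0,255],[-0.29,0.69,0,0,255],[-0.33,0.78,0,0,255],[-0.374,0.87,0,0,255]]'
python3 -m creep '[[-0.04,0.1,0,0,255],[-0.09,0.2,0,0,255],[-0.13,0.3,0,0,255],[-0.17,0.4,0,0,255],[-0.21,0.5,0,0,255],[-0.25,0.6,0,0,255],[-0.29,0.69,0,0,255],[-0.33,0.77,0,0,255],[-0.36,0.84,0,0,255],[-0.374,0.88,0,0,255]]'
python3 -m creep '[[0,0,-0.04,0,255],[0,0,-0.1,0,255],[0,0,-0.16,0,255],[0,0,-0.22,0,255],[0,0,-0.28,0,255],[0,0,-0.34,0,255],[0,0,-0.4,0,255],[0,0,-0.44,0,255],[0,0,-0.48,0,255],[0,0,-0.48,0,255]]'
```

```text
t: 7.52
tcp_pos: [0.505, 0.1154, 0.1845]
eef_rot: [-3.14, -0.003, 3.091]
ft_force: [0.0, 0.4, -3.0]
gripper_width: 0.758
t: 8.35
tcp_pos: [0.4103, 0.3362, 0.1844]
eef_rot: [-3.14, -0.003, 3.094]
ft_force: [-0.1, 0.7, -2.2]
gripper_width: 0.759
t: 9.18
tcp_pos: [0.4127, 0.332, 0.0638]
eef_rot: [-3.138, -0.002, 3.089]
ft_force: [0.6, 0.8, -2.4]
gripper_width: 0.763
```

```bash
python3 -m creep '[[0,0,-0.015,0,255],[0,0,-0.03,0,255],[0,0,-0.045,0,255],[0,0,-0.06,0,255],[0,0,-0.07,0,255],[0,0,-0.08,0,255],[0,0,-0.085,0,255],[0,0,-0.09,0,255],[0,0,-0.092,0,255],[0,0,-0.092,0,255]]'
```

```text
t: 10.02
tcp_pos: [0.4136, 0.3338, 0.0432]
eef_rot: [-3.141, -0.0, 3.09]
ft_force: [0.3, -0.3, -1.5]
gripper_width: 0.763
```

```bash
python3 -m creep '[[0,0,0,0,255],[0,0,0,0,255],[0,0,-0.004,0,255],[0,0,-0.004,0,255],[0,0,-0.008,0,255],[0,0,-0.008,0,255],[0,0,-0.008,0,255],[0,0,-0.008,0,255],[0,0,-0.008,0,255],[0,0,-0.008,0,255]]'
```

```text
t: 10.85
tcp_pos: [0.4136, 0.3338, 0.0421]
eef_rot: [3.141, -0.0, 3.09]
ft_force: [-4.0, -2.9, 7.6]
gripper_width: 0.761
```

```bash
python3 -m creep '[[0,0,0,0,60],[0,0,0,0,50],[0,0,0,0,40],[0,0,0,0,20],[0,0,0,0,0],[0,0,0,0,0],[0,0,0,0,0],[0,0,0,0,0],[0,0,0,0,0],[0,0,0,0,0]]'
python3 -m creep '[[0,0,0.02,0,0],[0,0,0.06,0,0],[0,0,0.12,0,0],[0,0,0.2,0,0],[0,0,0.28,0,0],[0,0,0.36,0,0],[0,0,0.44,0,0],[0,0,0.5,0,0],[0,0,0.56,0,0],[0,0,0.56,0,0]]'
python3 -m creep '[[0.04,-0.05,0,0,0],[0.08,-0.13,0,0,0],[0.12,-0.21,0,0,0],[0.16,-0.3,0,0,0],[0.2,-0.38,0,0,0],[0.24,-0.46,0,0,0],[0.27,-0.53,0,0,0],[0.3,-0.6,0,0,0],[0.33,-0.64,0,0,0],[0.35,-0.64,0,0,0]]'
python3 - <<'E'
from h import *
s=r.read_state(); print(s["t"],s["tcp_pos"],s["eef_rot"])
img,d=r.get_image("top"); save("top1",img[130:330,130:500]); np.savez("top1",img=img,d=d)
P=cloud("top",d)
s=(abs(P[:,0]-.414)<.06)&(abs(P[:,1]-.334)<.06)&(P[:,2]>.08)&(P[:,2]<.11); print("mug",circ(P[s],.031),s.sum(),np.median(P[s][:,2]))
s=(abs(P[:,0]-.59)<.04)&(abs(P[:,1]-.012)<.03)&(P[:,2]>.1)&(P[:,2]<.12); print("fl",P[s].mean(0),s.sum())
E
```

```text
t: 11.68
tcp_pos: [0.4137, 0.3338, 0.0412]
eef_rot: [-3.141, -0.0, 3.09]
ft_force: [0.7, 0.2, -0.4]
gripper_width: 0.999
t: 12.52
tcp_pos: [0.4152, 0.3348, 0.1856]
eef_rot: [3.137, 0.004, 3.089]
ft_force: [0.2, -0.8, -0.1]
gripper_width: 1.003
t: 13.35
tcp_pos: [0.502, 0.1706, 0.1815]
eef_rot: [-3.141, 0.0, 3.085]
ft_force: [-0.4, -0.0, -0.1]
gripper_width: 1.001
13.35 [0.5020245  0.17059028 0.18149428] [-3.14085041e+00  3.74001393e-04  3.08540055e+00]h.py:19: RuntimeWarning: Mean of empty slice.
  return least_squares(f,P.mean(0),loss="soft_l1",f_scale=0.002).x
  ret = um.true_divide(
Traceback (most recent call last):
  File "h.py", line 19, in circ
    return least_squares(f,P.mean(0),loss="soft_l1",f_scale=0.002).x
           ~~~~~~~~~~~~~^^^^^^^^^^^^^^^^^^^^^^^^^^^^^^^^^^^^^^^^^^
ValueError: Initial guess is outside of provided bounds
```

View pics/top1.png

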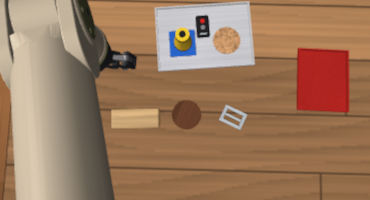

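The arm hides the mat; the coaster is bare at (356,170) in full-picture pixels, the flashlight and fob are untouched, and the bystanders are in place. I'll measure the coaster and flashlight from this picture.

```bash
python3 - <<'E'
from h import *
z=np.load("top1.npz"); img,d=z["img"],z["d"]
P=cloud("top",d)
s=(abs(P[:,0]-.59)<.04)&(abs(P[:,1]-.012)<.03)&(P[:,2]>.1)&(P[:,2]<.12); print("fl",P[s].mean(0),s.sum())
m=r.masks_of("coaster","top")[0]; Q=cloud("top",d,m["region"]); print("coaster",m["p"],cv2.minEnclosingCircle(Q[:,:2].astype(np.float32)),Q.mean(0),len(Q))
E
```

```text
fl [0.59107572 0.01164739 0.1096187 ] 168
coaster 0.67 ((0.6033399701118469, -0.10170140117406845), 0.03488337621092796) [ 0.60333434 -0.1015703   0.00887401] 533
```

```bash
python3 -m creep '[[0.04,-0.08,0,0,0],[0.09,-0.16,0,0,0],[0.13,-0.24,0,0,0],[0.18,-0.32,0,0,0],[0.22,-0.4,0,0,0],[0.26,-0.48,0,0,0],[0.3,-0.55,0,0,0],[0.34,-0.61,0,0,0],[0.355,-0.64,0,0,0],[0.355,-0.645,0,0,0]]'
python3 -m creep '[[0,0,0,0,0],[0,0,0,0,0],[0,0,-0.02,0,0],[0,0,-0.04,0,0],[0,0,-0.06,0,0],[0,0,-0.08,0,0],[0,0,-0.08,0,0],[0,0,-0.08,0,0],[0,0,-0.08,0,0],[0,0,-0.08,0,0]]'
```

```text
t: 14.28
tcp_pos: [0.5902, 0.0119, 0.181]
eef_rot: [-3.141, -0.0, 3.089]
ft_force: [0.0, 0.1, 0.1]
gripper_width: 0.999
t: 15.12
tcp_pos: [0.5901, 0.0125, 0.1615]
eef_rot: [-3.142, 0.0, 3.09]
ft_force: [0.4, -0.2, 0.1]
gripper_width: 0.998
```

```bash
python3 -m creep '[[0,0,-0.06,0,0],[0,0,-0.12,0,0],[0,0,-0.18,0,0],[0,0,-0.24,0,0],[0,0,-0.3,0,0],[0,0,-0.35,0,0],[0,0,-0.39,0,0],[0,0,-0.405,0,0],[0,0,-0.405,0,0],[0,0,-0.405,0,0]]'
python3 -m creep '[[0,0,0,0,60],[0,0,0,0,100],[0,0,0,0,140],[0,0,0,0,180],[0,0,0,0,220],[0,0,0,0,255],[0,0,0,0,255],[0,0,0,0,255],[0,0,0,0,255],[0,0,0,0,255]]' 40
python3 -m creep '[[0,0,0,0,255],[0,0,0,0,255],[0,0,0,0,255],[0,0,0.02,0,255],[0,0,0.06,0,255],[0,0,0.12,0,255],[0,0,0.2,0,255],[0,0,0.28,0,255],[0,0,0.34,0,255],[0,0,0.4,0,255]]' 40
```

```text
t: 15.95
tcp_pos: [0.5903, 0.0124, 0.0605]
eef_rot: [-3.141, 0.0, 3.09]
ft_force: [-0.3, 0.1, 0.7]
gripper_width: 0.999
t: 16.78
tcp_pos: [0.5902, 0.0124, 0.0604]
eef_rot: [-3.142, 0.001, 3.09]
ft_force: [-0.4, -0.5, 4.7]
gripper_width: 0.376
t: 17.62
tcp_pos: [0.5897, 0.0126, 0.1615]
eef_rot: [3.141, 0.0, 3.09]
ft_force: [0.5, -0.3, -2.4]
gripper_width: 0.382
```

```bash
python3 -m creep '[[-0.01,0.04,0,0,255],[-0.02,0.1,0,0,255],[-0.03,0.17,0,0,255],[-0.04,0.25,0,0,255],[-0.05,0.33,0,0,255],[-0.06,0.41,0,0,255],[-0.08,0.49,0,0,255],[-0.09,0.57,0,0,255],[-0.11,0.64,0,0,255],[-0.117,0.69,0,0,255]]'
python3 -m creep '[[-0.01,0.08,0,0,255],[-0.03,0.16,0,0,255],[-0.04,0.24,0,0,255],[-0.05,0.32,0,0,255],[-0.06,0.4,0,0,255],[-0.08,0.48,0,0,255],[-0.09,0.55,0,0,255],[-0.1,0.62,0,0,255],[-0.11,0.67,0,0,255],[-0.117,0.69,0,0,255]]'
python3 -m creep '[[0,0,0,0,255],[0,0,-0.06,0,255],[0,0,-0.12,0,255],[0,0,-0.18,0,255],[0,0,-0.24,0,255],[0,0,-0.29,0,255],[0,0,-0.34,0,255],[0,0,-0.37,0,255],[0,0,-0.38,0,255],[0,0,-0.39,0,255]]'
python3 -m creep '[[0,0,0,0,255],[0,0,-0.004,0,255],[0,0,-0.008,0,255],[0,0,-0.012,0,255],[0,0,-0.016,0,255],[0,0,-0.02,0,255],[0,0,-0.022,0,255],[0,0,-0.022,0,255],[0,0,-0.022,0,255],[0,0,-0.022,0,255]]'
```

```text
t: 18.45
tcp_pos: [0.5588, 0.1882, 0.159]
eef_rot: [3.141, -0.002, 3.093]
ft_force: [-0.6, 0.6, -2.1]
gripper_width: 0.384
t: 19.28
tcp_pos: [0.5299, 0.3602, 0.1591]
eef_rot: [3.142, -0.001, 3.093]
ft_force: [-0.2, -0.2, -2.1]
gripper_width: 0.381
t: 20.12
tcp_pos: [0.5316, 0.3573, 0.0624]
eef_rot: [-3.141, -0.0, 3.09]
ft_force: [-0.6, 0.6, -1.8]
gripper_width: 0.381
t: 20.95
tcp_pos: [0.5317, 0.3576, 0.0575]
eef_rot: [3.141, 0.0, 3.09]
ft_force: [-0.7, -1.0, 3.0]
gripper_width: 0.382
```

```bash
python3 -m creep '[[0,0,0,0,150],[0,0,0,0,140],[0,0,0,0,120],[0,0,0,0,80],[0,0,0,0,40],[0,0,0,0,0],[0,0,0,0,0],[0,0,0,0,0],[0,0,0,0,0],[0,0,0,0,0]]'
python3 -m creep '[[0,0,0.02,0,0],[0,0,0.06,0,0],[0,0,0.12,0,0],[0,0,0.2,0,0],[0,0,0.28,0,0],[0,0,0.36,0,0],[0,0,0.44,0,0],[0,0,0.5,0,0],[0,0,0.56,0,0],[0,0,0.6,0,0]]'
python3 -m creep '[[0.01,-0.04,0,0,0],[0.02,-0.1,0,0,0],[0.03,-0.17,0,0,0],[0.04,-0.25,0,0,0],[0.05,-0.35,0,0,0],[0.06,-0.45,0,0,0],[0.08,-0.55,0,0,0],[0.09,-0.64,0,0,0],[0.1,-0.72,0,0,0],[0.1,-0.79,0,0,0]]'
python3 -m creep '[[0.01,-0.1,0,0,0],[0.02,-0.2,0,0,0],[0.03,-0.3,0,0,0],[0.04,-0.4,0,0,0],[0.05,-0.5,0,0,0],[0.06,-0.6,0,0,0],[0.08,-0.69,0,0,0],[0.09,-0.75,0,0,0],[0.1,-0.79,0,0,0],[0.1,-0.79,0,0,0]]'
python3 - <<'E'
from h import *
s=r.read_state(); print(s["t"],s["tcp_pos"],s["eef_rot"])
img,d=r.get_image("top"); np.savez("top2",img=img,d=d)
P=cloud("top",d)
for n,x,y,lo in (("mug",.414,.334,.08),("fl",.5315,.358,.098)):
    s=(abs(P[:,0]-x)<.06)&(abs(P[:,1]-y)<.06)&(P[:,2]>lo)&(P[:,2]<.12); Q=P[s]; print(n,len(Q),Q.mean(0),circ(Q,.031) if n=="mug" else "")
w,dw=r.get_image("wrist"); np.savez("w2",img=w,d=dw)
for m in r.masks_of("fob","wrist")[:1]:
    Q=cloud("wrist",dw,m["region"]); s=Q[:,2]>.01; R=cv2.minAreaRect(Q[s][:,:2].astype(np.float32)); print("fob",m["p"],R,axis_deg(R),np.median(Q[:,2]))
for m in r.masks_of("coaster","wrist")[:1]:
    Q=cloud("wrist",dw,m["region"]); print("coaster",m["p"],cv2.minEnclosingCircle(Q[:,:2].astype(np.float32)),Q.mean(0))
for m in r.masks_of("blue_pad","wrist")[:1]:
    Q=cloud("wrist",dw,m["region"]); print("pad",m["p"],cv2.minAreaRect(Q[:,:2].astype(np.float32)),Q.mean(0))
o=np.vstack([img[130:330,130:500],cv2.resize(w,(370,231))]); save("c2",o)
E
```

```text
t: 21.78
tcp_pos: [0.5314, 0.3575, 0.057]
eef_rot: [-3.142, -0.0, 3.09]
ft_force: [0.5, 0.1, -0.6]
gripper_width: 0.999
t: 22.62
tcp_pos: [0.532, 0.3577, 0.2101]
eef_rot: [3.14, 0.002, 3.09]
ft_force: [-0.3, 0.0, -0.1]
gripper_width: 0.998
t: 23.45
tcp_pos: [0.5561, 0.1552, 0.2059]
eef_rot: [-3.14, -0.002, 3.086]
ft_force: [-0.6, 0.5, -0.4]
gripper_width: 0.999
t: 24.28
tcp_pos: [0.5804, -0.042, 0.2064]
eef_rot: [-3.14, -0.001, 3.084]
ft_force: [-0.4, -0.0, 0.3]
gripper_width: 1.0
24.2833 [ 0.58039102 -0.04202285  0.20636705] [-3.14010262e+00 -1.21206940e-03  3.08401946e+00]
mug 232 [0.41348878 0.33680499 0.0883361 ] [0.41606861 0.33481045]
fl 175 [0.53278453 0.3561336  0.10685535] 
fob 0.73 ((0.6345119476318359, -0.03725655376911163), (0.0576157420873642, 0.03406777232885361), 5.94234037399292) 5.9423394 0.016653519157995955
coaster 0.91 ((0.6019226312637329, -0.10074739158153534), 0.036861393600702286) [ 0.60004963 -0.10012422  0.00688201]
pad 0.88 ((0.5909206867218018, 0.015205342322587967), (0.0706411674618721, 0.07132389396429062), 5.783393859863281) [0.58886236 0.01480446 0.00710995]
```

View pics/c2.png

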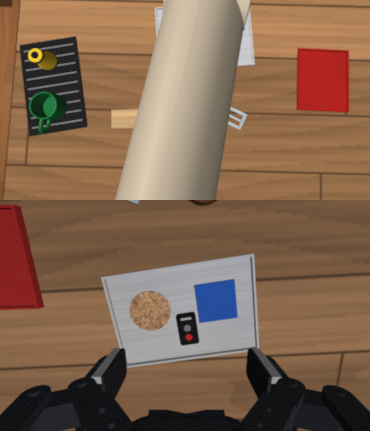

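Top half: the flashlight (35,55 in the crop) and mug (45,103) stand on the mat. Bottom half: the fob is free between coaster and pad.

```bash
python3 -m creep '[[0.03,0,-0.04,0.01,0],[0.06,0,-0.08,0.02,0],[0.09,0,-0.13,0.03,0],[0.12,0,-0.18,0.04,0],[0.15,0,-0.23,0.05,0],[0.18,0,-0.28,0.06,0],[0.21,0,-0.31,0.07,0],[0.22,0,-0.32,0.072,0],[0.22,0,-0.32,0.072,0],[0.22,0,-0.32,0.072,0]]'
python3 - <<'E'
from h import *
s=r.read_state(); print(s["t"],s["tcp_pos"],s["eef_rot"])
w,dw=r.get_image("wrist"); save("w3",w)
for m in r.masks_of("fob","wrist")[:1]:
    Q=cloud("wrist",dw,m["region"]); q=Q[Q[:,2]>.01]; R=cv2.minAreaRect(q[:,:2].astype(np.float32)); print("fob",m["p"],R,axis_deg(R),np.median(Q[:,2]))
E
```

```text
t: 25.37
tcp_pos: [0.6365, -0.0373, 0.1275]
eef_rot: [-3.141, 0.0, -3.049]
ft_force: [0.1, 0.1, -0.1]
gripper_width: 1.0
25.3667 [ 0.63654071 -0.03725107  0.12747233] [-3.14138127e+00  2.27182994e-04 -3.04941612e+00]
fob 0.79 ((0.6342073082923889, -0.04118981212377548), (0.05706559121608734, 0.03342343494296074), 5.955310344696045) 5.9553165 0.017143676471084335
```

View pics/w3.png

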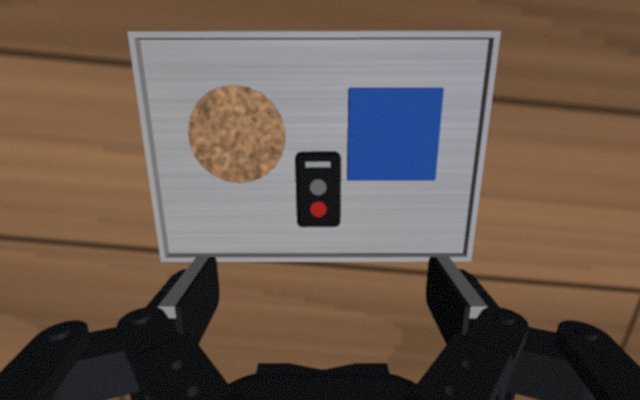

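The wrist view is aligned with the tray: the fob at (318,190) is centred between the jaws and the fingers clear coaster and pad.

```bash
python3 -m creep '[[0,-0.005,-0.06,0,0],[0,-0.01,-0.12,0,0],[0,-0.01,-0.18,0,0],[0,-0.01,-0.24,0,0],[0,-0.01,-0.3,0,0],[0,-0.01,-0.36,0,0],[0,-0.01,-0.41,0,0],[0,-0.01,-0.45,0,0],[0,-0.01,-0.47,0,0],[0,-0.01,-0.475,0,0]]'
python3 -m creep '[[0,0,-0.004,0,0],[0,0,-0.008,0,0],[0,0,-0.008,0,60],[0,0,-0.008,0,100],[0,0,-0.008,0,140],[0,0,-0.008,0,180],[0,0,-0.008,0,220],[0,0,-0.008,0,255],[0,0,-0.008,0,255],[0,0,-0.008,0,255]]' 30
python3 -m creep '[[0,0,0,0,255],[0,0,0,0,255],[0,0,0,0,255],[0,0,0.01,0,255],[0,0,0.03,0,255],[0,0,0.06,0,255],[0,0,0.1,0,255],[0,0,0.16,0,255],[0,0,0.22,0,255],[0,0,0.28,0,255]]'
python3 - <<'E'
from h import *
w,dw=r.get_image("wrist"); save("w4",w)
E
```

```text
t: 26.3
tcp_pos: [0.636, -0.0399, 0.0076]
eef_rot: [3.142, -0.001, -3.049]
ft_force: [-0.3, -0.1, -0.1]
gripper_width: 1.002
t: 27.13
tcp_pos: [0.637, -0.0398, 0.0068]
eef_rot: [-3.142, 0.001, -3.049]
ft_force: [0.7, 1.3, 4.4]
gripper_width: 0.389
t: 27.97
tcp_pos: [0.6363, -0.0402, 0.0777]
eef_rot: [-3.141, 0.0, -3.05]
ft_force: [0.8, 0.5, 0.1]
gripper_width: 0.384
```

View pics/w4.png

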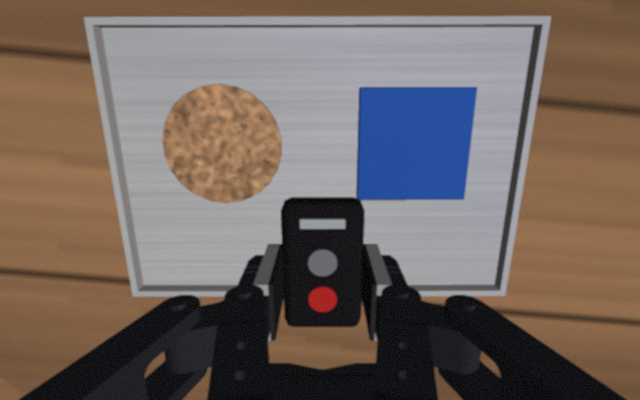

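The fob is held level between the pads, buttons up, at (322,262).

```bash
python3 -m creep '[[-0.02,-0.04,0,0,255],[-0.04,-0.09,0,0,255],[-0.07,-0.15,0,0,255],[-0.1,-0.22,0,0,255],[-0.13,-0.29,0,0,255],[-0.16,-0.36,0,0,255],[-0.19,-0.43,0,0,255],[-0.22,-0.5,0,0,255],[-0.24,-0.56,0,0,255],[-0.262,-0.624,0,0,255]]'
python3 -m creep '[[-0.03,-0.07,0,0,255],[-0.06,-0.14,0,0,255],[-0.09,-0.21,0,0,255],[-0.12,-0.28,0,0,255],[-0.15,-0.35,0,0,255],[-0.18,-0.42,0,0,255],[-0.21,-0.49,0,0,255],[-0.24,-0.56,0,0,255],[-0.26,-0.61,0,0,255],[-0.262,-0.624,0,0,255]]'
python3 -m creep '[[0,0,0,0,255],[0,0,-0.03,0,255],[0,0,-0.06,0,255],[0,0,-0.1,0,255],[0,0,-0.14,0,255],[0,0,-0.18,0,255],[0,0,-0.21,0,255],[0,0,-0.24,0,255],[0,0,-0.255,0,255],[0,0,-0.26,0,255]]'
```

```text
t: 28.85
tcp_pos: [0.5686, -0.1983, 0.0752]
eef_rot: [3.141, -0.002, -3.051]
ft_force: [-0.2, -0.1, -0.4]
gripper_width: 0.389
t: 29.68
tcp_pos: [0.5018, -0.3558, 0.0758]
eef_rot: [-3.141, -0.002, -3.055]
ft_force: [-0.3, -0.6, -0.8]
gripper_width: 0.387
t: 30.52
tcp_pos: [0.505, -0.3517, 0.0103]
eef_rot: [3.141, -0.001, -3.049]
ft_force: [-0.4, -0.4, 0.0]
gripper_width: 0.388
```

```bash
python3 -m creep '[[0,0,-0.003,0,255],[0,0,-0.006,0,255],[0,0,-0.009,0,255],[0,0,-0.012,0,255],[0,0,-0.013,0,255],[0,0,-0.014,0,255],[0,0,-0.015,0,255],[0,0,-0.015,0,255],[0,0,-0.015,0,255],[0,0,-0.015,0,255]]'
```

```text
t: 31.35
tcp_pos: [0.5054, -0.352, 0.0076]
eef_rot: [-3.141, -0.0, -3.049]
ft_force: [0.4, 1.1, -0.5]
gripper_width: 0.384
```

```bash
python3 -m creep '[[0,0,-0.003,0,255],[0,0,-0.004,0,255],[0,0,-0.004,0,255],[0,0,-0.004,0,255],[0,0,-0.004,0,145],[0,0,-0.004,0,135],[0,0,-0.004,0,120],[0,0,-0.004,0,110],[0,0,-0.004,0,100],[0,0,-0.004,0,100]]'
python3 -m creep '[[0,0,0,0,100],[0,0,0.01,0,100],[0,0,0.03,0,100],[0,0,0.07,0,100],[0,0,0.13,0,100],[0,0,0.2,0,100],[0,0,0.27,0,50],[0,0,0.34,0,0],[0,0,0.4,0,0],[0,0,0.44,0,0]]'
python3 - <<'E'
from h import *
s=r.read_state(); print(s["t"],s["tcp_pos"])
w,dw=r.get_image("wrist")
t,dt=r.get_image("top"); np.savez("top3",img=t,d=dt)
save("c3",np.vstack([t[130:330,130:500],cv2.resize(w,(370,231))]))
m=r.masks_of("fob","wrist")[0]; Q=cloud("wrist",dw,m["region"]); print(m["p"],cv2.minAreaRect(Q[:,:2].astype(np.float32)),np.percentile(Q[:,2],[5,50,95]))
P=cloud("top",dt); s=(abs(P[:,0]-.416)<.06)&(abs(P[:,1]-.335)<.06)&(P[:,2]>.08)&(P[:,2]<.12); print("mug",circ(P[s],.031))
s=(abs(P[:,0]-.5315)<.05)&(abs(P[:,1]-.357)<.05)&(P[:,2]>.098)&(P[:,2]<.12); print("fl",P[s].mean(0))
E
```

```text
t: 32.18
tcp_pos: [0.5054, -0.352, 0.0065]
eef_rot: [-3.142, -0.0, -3.049]
ft_force: [0.1, -0.5, -0.1]
gripper_width: 0.607
t: 33.02
tcp_pos: [0.506, -0.3527, 0.1194]
eef_rot: [-3.14, 0.002, -3.05]
ft_force: [0.4, -0.7, 0.3]
gripper_width: 1.001
33.0167 [ 0.50604177 -0.35265853  0.11944484]
0.64 ((0.5054067373275757, -0.35165655612945557), (0.06250481307506561, 0.035957932472229004), 5.079697132110596) [0.01183852 0.01469129 0.01599838]
mug [0.41618597 0.33457898]
fl [0.5326242  0.35588264 0.10683807]
```

View pics/c3.png

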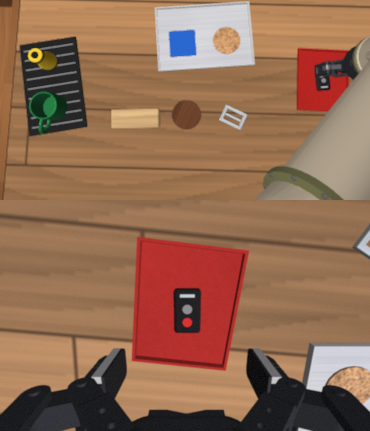

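Step 2 looks met: the fob lies flat in the dish (187,310 lower half), and the mug and flashlight still stand on the mat. Next I return the mug.

```bash
python3 -m creep '[[0.01,0.03,0.04,0,0],[0.02,0.08,0.08,-0.01,0],[0.03,0.16,0.12,-0.02,0],[0.05,0.26,0.16,-0.03,0],[0.07,0.37,0.2,-0.04,0],[0.09,0.48,0.24,-0.05,0],[0.11,0.59,0.28,-0.06,0],[0.13,0.7,0.31,-0.07,0],[0.15,0.81,0.31,-0.072,0],[0.15,0.92,0.31,-0.072,0]]'
python3 -m creep '[[0,0.1,0,0,0],[0,0.2,0,0,0],[0,0.3,0,0,0],[0,0.4,0,0,0],[0,0.5,0,0,0],[-0.01,0.6,0,0,0],[-0.02,0.7,0,0,0],[-0.03,0.8,0,0,0],[-0.04,0.88,0,0,0],[-0.05,0.92,0,0,0]]'
python3 -m creep '[[-0.06,0.1,0,0,0],[-0.12,0.2,0,0,0],[-0.18,0.3,0,0,0],[-0.24,0.4,0,0,0],[-0.3,0.5,0,0,0],[-0.35,0.6,0,0,0],[-0.4,0.7,0,0,0],[-0.44,0.8,0,0,0],[-0.47,0.88,0,0,0],[-0.47,0.9,0,0,0]]'
python3 -m creep '[[0,0,0,0,0],[0,0,0,0,0],[0,0,0,0,0],[0,0,-0.02,0,0],[0,0,-0.04,0,0],[0,0,-0.06,0,0],[0,0,-0.08,0,0],[0,0,-0.08,0,0],[0,0,-0.08,0,0],[0,0,-0.08,0,0]]'
```

```text
t: 34.0
tcp_pos: [0.5434, -0.1196, 0.1941]
eef_rot: [3.142, -0.0, 3.091]
ft_force: [0.6, 1.1, -0.2]
gripper_width: 1.001
t: 34.83
tcp_pos: [0.5292, 0.112, 0.1934]
eef_rot: [3.141, -0.002, 3.094]
ft_force: [-0.3, 0.7, 0.1]
gripper_width: 1.002
t: 35.67
tcp_pos: [0.4101, 0.3366, 0.1935]
eef_rot: [3.141, -0.002, 3.095]
ft_force: [-1.1, 0.3, 0.3]
gripper_width: 1.003
t: 36.5
tcp_pos: [0.413, 0.333, 0.1741]
eef_rot: [-3.142, -0.0, 3.09]
ft_force: [0.9, -0.0, 0.3]
gripper_width: 1.001
```

```bash
python3 -m creep '[[0.003,0.003,-0.06,0,0],[0.003,0.003,-0.13,0,0],[0.003,0.003,-0.2,0,0],[0.003,0.003,-0.27,0,0],[0.003,0.003,-0.34,0,0],[0.003,0.003,-0.41,0,0],[0.003,0.003,-0.47,0,0],[0.003,0.003,-0.51,0,0],[0.003,0.003,-0.53,0,0],[0.003,0.003,-0.53,0,0]]'
python3 -m creep '[[0,0,0,0,30],[0,0,0,0,60],[0,0,0,0,90],[0,0,0,0,140],[0,0,0,0,200],[0,0,0,0,255],[0,0,0,0,255],[0,0,0,0,255],[0,0,0,0,255],[0,0,0,0,255]]' 40
python3 -m creep '[[0,0,0,0,255],[0,0,0.02,0,255],[0,0,0.06,0,255],[0,0,0.12,0,255],[0,0,0.2,0,255],[0,0,0.28,0,255],[0,0,0.36,0,255],[0,0,0.44,0,255],[0,0,0.52,0,255],[0,0,0.58,0,255]]'
```

```text
t: 37.33
tcp_pos: [0.4133, 0.3335, 0.0408]
eef_rot: [-3.14, -0.001, 3.09]
ft_force: [-0.4, -0.3, 0.2]
gripper_width: 1.003
t: 38.17
tcp_pos: [0.4145, 0.3343, 0.0429]
eef_rot: [3.14, 0.002, 3.09]
ft_force: [-1.3, -1.6, 5.6]
gripper_width: 0.758
t: 39.0
tcp_pos: [0.4139, 0.3339, 0.1891]
eef_rot: [3.14, 0.001, 3.09]
ft_force: [0.5, 1.0, -4.1]
gripper_width: 0.763
```

```bash
python3 -m creep '[[0.02,-0.04,0,0,255],[0.05,-0.12,0,0,255],[0.09,-0.21,0,0,255],[0.13,-0.31,0,0,255],[0.17,-0.41,0,0,255],[0.21,-0.51,0,0,255],[0.25,-0.6,0,0,255],[0.29,-0.69,0,0,255],[0.33,-0.78,0,0,255],[0.374,-0.87,0,0,255]]'
python3 -m creep '[[0.04,-0.1,0,0,255],[0.09,-0.2,0,0,255],[0.13,-0.3,0,0,255],[0.17,-0.4,0,0,255],[0.21,-0.5,0,0,255],[0.25,-0.6,0,0,255],[0.29,-0.69,0,0,255],[0.33,-0.77,0,0,255],[0.36,-0.84,0,0,255],[0.374,-0.878,0,0,255]]'
python3 -m creep '[[0,0,0,0,255],[0,0,-0.06,0,255],[0,0,-0.12,0,255],[0,0,-0.2,0,255],[0,0,-0.28,0,255],[0,0,-0.35,0,255],[0,0,-0.42,0,255],[0,0,-0.48,0,255],[0,0,-0.52,0,255],[0,0,-0.53,0,255]]'
python3 -m creep '[[0,0,0,0,255],[0,0,0,0,255],[0,0,0,0,255],[0,0,0,0,255],[0,0,0,0,255],[0,0,0,0,255],[0,0,0,0,255],[0,0,0,0,255],[0,0,0,0,255],[0,0,0,0,255]]'
```

```text
t: 39.83
tcp_pos: [0.5068, 0.1139, 0.1858]
eef_rot: [-3.141, -0.001, 3.089]
ft_force: [0.4, 0.9, -2.6]
gripper_width: 0.761
t: 40.67
tcp_pos: [0.6001, -0.1072, 0.1857]
eef_rot: [-3.14, -0.001, 3.086]
ft_force: [-1.5, -0.9, -2.5]
gripper_width: 0.765
t: 41.5
tcp_pos: [0.599, -0.1017, 0.0519]
eef_rot: [3.141, -0.004, 3.091]
ft_force: [-1.1, -0.0, -2.5]
gripper_width: 0.76
t: 42.33
tcp_pos: [0.6007, -0.1033, 0.054]
eef_rot: [-3.142, -0.0, 3.09]
ft_force: [0.6, 1.2, -3.1]
gripper_width: 0.761
```

```bash
python3 -m creep '[[0,0,-0.006,0,255],[0,0,-0.012,0,255],[0,0,-0.018,0,255],[0,0,-0.022,0,255],[0,0,-0.026,0,255],[0,0,-0.03,0,255],[0,0,-0.033,0,255],[0,0,-0.036,0,255],[0,0,-0.038,0,255],[0,0,-0.038,0,255]]'
```

```text
t: 43.17
tcp_pos: [0.6007, -0.1033, 0.0459]
eef_rot: [3.141, 0.0, 3.09]
ft_force: [-6.6, 0.7, 9.7]
gripper_width: 0.76
```

```bash
python3 -m creep '[[0,0,0,0,255],[0,0,-0.002,0,255],[0,0,-0.004,0,255],[0,0,-0.006,0,255],[0,0,-0.006,0,255],[0,0,-0.006,0,255],[0,0,-0.006,0,255],[0,0,-0.006,0,255],[0,0,-0.006,0,255],[0,0,-0.006,0,255]]'
```

```text
t: 44.0
tcp_pos: [0.6008, -0.1033, 0.0459]
eef_rot: [3.14, 0.001, 3.09]
ft_force: [-11.9, 2.5, 22.8]
gripper_width: 0.759
```

```bash
python3 -m creep '[[0,0,0.004,0,255],[0,0,0.006,0,255],[0,0,0.006,0,60],[0,0,0.006,0,50],[0,0,0.006,0,30],[0,0,0.006,0,0],[0,0,0.006,0,0],[0,0,0.006,0,0],[0,0,0.006,0,0],[0,0,0.006,0,0]]'
python3 -m creep '[[0,0,0.02,0,0],[0,0,0.06,0,0],[0,0,0.12,0,0],[0,0,0.2,0,0],[0,0,0.28,0,0],[0,0,0.36,0,0],[0,0,0.44,0,0],[0,0,0.52,0,0],[0,0,0.58,0,0],[0,0,0.6,0,0]]'
python3 -m creep '[[-0.01,0.04,0,0,0],[-0.02,0.1,0,0,0],[-0.03,0.18,0,0,0],[-0.05,0.28,0,0,0],[-0.06,0.39,0,0,0],[-0.08,0.5,0,0,0],[-0.09,0.61,0,0,0],[-0.1,0.72,0,0,0],[-0.12,0.82,0,0,0],[-0.138,0.922,0,0,0]]'
python3 -m creep '[[-0.01,0.1,0,0,0],[-0.03,0.2,0,0,0],[-0.04,0.31,0,0,0],[-0.05,0.42,0,0,0],[-0.07,0.52,0,0,0],[-0.09,0.62,0,0,0],[-0.11,0.72,0,0,0],[-0.12,0.82,0,0,0],[-0.13,0.89,0,0,0],[-0.138,0.92,0,0,0]]'
python3 -m creep '[[0,0,0,0,0],[0,0,0,0,0],[0,0,-0.02,0,0],[0,0,-0.04,0,0],[0,0,-0.06,0,0],[0,0,-0.08,0,0],[0,0,-0.1,0,0],[0,0,-0.1,0,0],[0,0,-0.1,0,0],[0,0,-0.1,0,0]]'
python3 - <<'E'
from h import *
t,dt=r.get_image("top"); save("top4",t[130:330,130:500])
P=cloud("top",dt); s=(abs(P[:,0]-.601)<.06)&(abs(P[:,1]+.103)<.05)&(P[:,2]>.085)&(P[:,2]<.12); print("mug",circ(P[s],.031),np.median(P[s][:,2]),s.sum())
E
```

```text
t: 44.83
tcp_pos: [0.6007, -0.1032, 0.0444]
eef_rot: [-3.141, -0.0, 3.09]
ft_force: [0.4, -0.1, 0.1]
gripper_width: 0.999
t: 45.67
tcp_pos: [0.602, -0.1038, 0.1985]
eef_rot: [-3.141, 0.005, 3.09]
ft_force: [-0.1, -1.3, 1.0]
gripper_width: 1.001
t: 46.5
tcp_pos: [0.5647, 0.1294, 0.1933]
eef_rot: [-3.141, -0.002, 3.091]
ft_force: [0.5, 0.4, 0.2]
gripper_width: 1.001
t: 47.33
tcp_pos: [0.5293, 0.361, 0.1931]
eef_rot: [-3.141, -0.002, 3.094]
ft_force: [-0.7, -0.2, -1.0]
gripper_width: 0.998
t: 48.17
tcp_pos: [0.5317, 0.3573, 0.1697]
eef_rot: [3.142, 0.0, 3.09]
ft_force: [-0.6, -0.2, 0.4]
gripper_width: 1.003
mug [ 0.60264228 -0.10047561] 0.09313501926300671 168
```

View pics/top4.png

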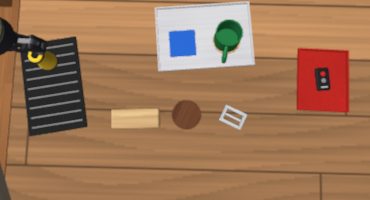

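The mug stands on the coaster, about 2 mm off by the same camera; the fob is still in the dish. Next, the flashlight.

```bash
python3 -m creep '[[0,0,-0.06,0,0],[0,0,-0.12,0,0],[0,0,-0.18,0,0],[0,0,-0.24,0,0],[0,0,-0.3,0,0],[0,0,-0.36,0,0],[0,0,-0.41,0,0],[0,0,-0.435,0,0],[0,0,-0.445,0,0],[0,0,-0.445,0,0]]'
python3 -m creep '[[0,0,0,0,60],[0,0,0,0,100],[0,0,0,0,140],[0,0,0,0,180],[0,0,0,0,220],[0,0,0,0,255],[0,0,0,0,255],[0,0,0,0,255],[0,0,0,0,255],[0,0,0,0,255]]' 40
python3 -m creep '[[0,0,0,0,255],[0,0,0,0,255],[0,0,0.02,0,255],[0,0,0.06,0,255],[0,0,0.12,0,255],[0,0,0.2,0,255],[0,0,0.28,0,255],[0,0,0.34,0,255],[0,0,0.4,0,255],[0,0,0.42,0,255]]' 40
```

```text
t: 49.05
tcp_pos: [0.5316, 0.3572, 0.058]
eef_rot: [-3.141, -0.0, 3.09]
ft_force: [0.1, -0.2, 1.2]
gripper_width: 1.001
t: 49.88
tcp_pos: [0.532, 0.3574, 0.0589]
eef_rot: [3.141, 0.001, 3.09]
ft_force: [0.2, -1.5, 5.9]
gripper_width: 0.38
t: 50.72
tcp_pos: [0.5325, 0.3578, 0.1664]
eef_rot: [3.139, 0.003, 3.09]
ft_force: [0.8, -0.1, -0.5]
gripper_width: 0.379
```

```bash
python3 -m creep '[[0.01,-0.04,0,0,255],[0.02,-0.1,0,0,255],[0.03,-0.17,0,0,255],[0.04,-0.25,0,0,255],[0.05,-0.33,0,0,255],[0.06,-0.41,0,0,255],[0.08,-0.49,0,0,255],[0.09,-0.57,0,0,255],[0.11,-0.64,0,0,255],[0.116,-0.69,0,0,255]]'
python3 -m creep '[[0.01,-0.08,0,0,255],[0.03,-0.16,0,0,255],[0.04,-0.24,0,0,255],[0.05,-0.32,0,0,255],[0.06,-0.4,0,0,255],[0.08,-0.48,0,0,255],[0.09,-0.55,0,0,255],[0.1,-0.62,0,0,255],[0.11,-0.67,0,0,255],[0.116,-0.688,0,0,255]]'
python3 -m creep '[[0,0,0,0,255],[0,0,-0.06,0,255],[0,0,-0.12,0,255],[0,0,-0.18,0,255],[0,0,-0.24,0,255],[0,0,-0.29,0,255],[0,0,-0.33,0,255],[0,0,-0.36,0,255],[0,0,-0.37,0,255],[0,0,-0.37,0,255]]'
python3 -m creep '[[0,0,0,0,255],[0,0,0,0,255],[0,0,0,0,255],[0,0,0,0,255],[0,0,0,0,255],[0,0,0,0,255],[0,0,0,0,255],[0,0,0,0,255],[0,0,0,0,255],[0,0,0,0,255]]'
```

```text
t: 51.55
tcp_pos: [0.5606, 0.1801, 0.162]
eef_rot: [-3.139, -0.002, 3.086]
ft_force: [-0.0, -0.3, -1.8]
gripper_width: 0.379
t: 52.38
tcp_pos: [0.5891, 0.0092, 0.1627]
eef_rot: [-3.14, -0.001, 3.086]
ft_force: [0.2, -0.0, -2.3]
gripper_width: 0.381
t: 53.22
tcp_pos: [0.5894, 0.013, 0.0703]
eef_rot: [-3.141, -0.001, 3.09]
ft_force: [-1.2, -1.0, -1.8]
gripper_width: 0.382
t: 54.05
tcp_pos: [0.5897, 0.0128, 0.0708]
eef_rot: [-3.142, -0.0, 3.09]
ft_force: [0.1, -0.3, -2.1]
gripper_width: 0.38
```

.0708 → .0610: −0.039.

```bash
python3 -m creep '[[0,0,-0.006,0,255],[0,0,-0.012,0,255],[0,0,-0.018,0,255],[0,0,-0.022,0,255],[0,0,-0.026,0,255],[0,0,-0.03,0,255],[0,0,-0.034,0,255],[0,0,-0.037,0,255],[0,0,-0.039,0,255],[0,0,-0.039,0,255]]'
```

```text
t: 54.88
tcp_pos: [0.59, 0.0127, 0.0619]
eef_rot: [3.141, 0.001, 3.09]
ft_force: [-2.9, 0.0, 4.5]
gripper_width: 0.384
```

Contact (about 6 N). Release, lift away and check.

```bash
python3 -m creep '[[0,0,0,0,150],[0,0,0,0,140],[0,0,0,0,120],[0,0,0,0,80],[0,0,0,0,40],[0,0,0,0,0],[0,0,0,0,0],[0,0,0,0,0],[0,0,0,0,0],[0,0,0,0,0]]'
python3 -m creep '[[0,0,0.02,0,0],[0,0,0.06,0,0],[0,0,0.12,0,0],[0,0,0.2,0,0],[0,0,0.28,0,0],[0,0,0.36,0,0],[0,0,0.44,0,0],[0,0,0.5,0,0],[0,0,0.56,0,0],[0,0,0.6,0,0]]'
python3 -m creep '[[-0.02,0.04,0,0,0],[-0.04,0.1,0,0,0],[-0.06,0.18,0,0,0],[-0.08,0.28,0,0,0],[-0.1,0.38,0,0,0],[-0.12,0.48,0,0,0],[-0.14,0.58,0,0,0],[-0.16,0.66,0,0,0],[-0.18,0.72,0,0,0],[-0.2,0.76,0,0,0]]'
python3 -m creep '[[-0.02,0.08,0,0,0],[-0.04,0.14,0,0,0],[-0.06,0.2,0,0,0],[-0.08,0.26,0,0,0],[-0.08,0.3,0,0,0],[-0.08,0.3,0,0,0],[-0.08,0.3,0,0,0],[-0.08,0.3,0,0,0],[-0.08,0.3,0,0,0],[-0.08,0.3,0,0,0]]'
python3 - <<'E'
from h import *
t,d=r.get_image("top"); s0,_=r.get_image("scene"); save("c5",np.vstack([t[130:330,130:500],s0[130:330,120:490]]))
P=cloud("top",d)
s=(abs(P[:,0]-.601)<.06)&(abs(P[:,1]+.103)<.05)&(P[:,2]>.085)&(P[:,2]<.12); print("mug",circ(P[s],.031),np.median(P[s][:,2]))
s=(abs(P[:,0]-.59)<.04)&(abs(P[:,1]-.012)<.03)&(P[:,2]>.1)&(P[:,2]<.12); print("fl",P[s].mean(0),s.sum())
for n in "blue_pad fob cleat_buckle wax_tin boot_brush".split():
    for m in r.masks_of(n,"top")[:1]:
        Q=cloud("top",d,m["region"]); R=cv2.minAreaRect(Q[:,:2].astype(np.float32)); print(n,round(m["p"],2),np.round(R[0],3),np.round(R[1],3),np.median(Q[:,2]).round(4))
E
```

```text
t: 55.72
tcp_pos: [0.5897, 0.0128, 0.061]
eef_rot: [-3.142, -0.0, 3.09]
ft_force: [-0.4, -0.4, 0.9]
gripper_width: 1.006
t: 56.55
tcp_pos: [0.5903, 0.0126, 0.2139]
eef_rot: [3.141, 0.003, 3.09]
ft_force: [0.8, 0.4, 0.2]
gripper_width: 1.0
t: 57.38
tcp_pos: [0.538, 0.2058, 0.2101]
eef_rot: [-3.142, -0.002, 3.093]
ft_force: [-0.7, 0.3, 0.1]
gripper_width: 0.997
t: 58.22
tcp_pos: [0.5202, 0.2765, 0.2111]
eef_rot: [-3.141, 0.0, 3.088]
ft_force: [0.5, -0.3, 0.3]
gripper_width: 0.998
mug [ 0.60283052 -0.1004301 ] 0.09301103254981058
fl [0.5904212  0.01393242 0.10964205] 169
blue_pad 0.69 [0.591 0.014] [0.067 0.068] 0.0088
fob 0.75 [ 0.507 -0.351] [0.057 0.04 ] 0.018
cleat_buckle 0.73 [ 0.404 -0.122] [0.06  0.045] 0.0081
boot_brush 0.87 [0.393 0.124] [0.05  0.117] 0.0386
```

View pics/c5.png

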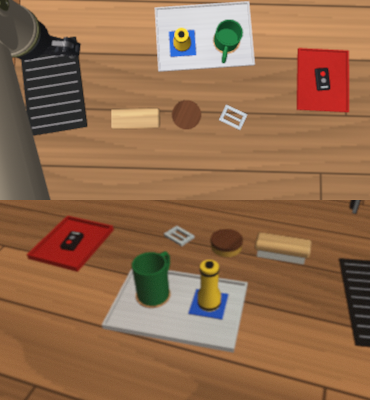

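Both views show everything in place: the mug on the coaster, the flashlight on the pad, the fob in the dish and the bystanders unmoved. Handing in.

```bash
python3 -c "
from station import r
print(r.sign_off())"
```

```text
the job is handed in; nothing more can be done
None
```

The job is done and handed in at about 58 s of the 141 s allowed. I moved the mug, then the flashlight, onto the mat. I then laid the fob in the red dish, and put the mug and flashlight back.

My last checks, from the top camera:

| Thing | Result |
|---|---|
| Mug | upright, about 1.5 mm from the coaster's middle |
| Flashlight | on its head, about 1 mm from the pad's middle |
| Fob | flat, buttons up, about 2 mm from the dish's middle |
| Cleat buckle, boot brush | no more than about 4 mm from where they started, which is within measuring noise |
| Wax tin | in place by eye only; the network missed it in the last picture |

- **Fob height:** the top camera read the fob's upper surface as 18 mm, which is what 4 mm of dish floor plus 14 mm of fob should give. The wrist camera had read about 15 mm, and it tends to read low.
- **Mug on the coaster:** I pressed it down with about 25 N, then eased off before letting go.
- **Release:** the gripper was open and well clear of everything when I handed in. The hand-in reported no verdict.

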